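Trip the pawl of the ratchet press and ease its ram down onto the piston

ROBOT

A 7-joint arm with a two-finger parallel gripper is mounted at the origin on a cart in front of the work surface, level with it; the furniture and walls round the work are solid. World frame = base frame: x ahead of the robot, y to its left, z up, the work surface at z = 0. Lengths are in m, angles in rad, forces in N, time in s.
With the tool pointing down it reaches from about 0.4 to 0.9 m from the base axis. Payload 5.5 kg.
Tool frame: the origin (TCP) lies midway between the tips of the shut fingers; the grasp point (between the pads) lies 19 mm behind it; z points along the fingers, x is the direction in which the jaws open and shut, and the axes are right-handed (so a half turn about z gives the same grasp; the last joint's range is limited). The gripper opens to 92 mm and grips with 3 to 60 N. Pads are 19 mm wide; open, the fingers measure 130 mm over their backs; the gripper's body (75 mm by 190 mm) begins 47 mm behind the grasp point.
Start: joints at [-1.055, 0.501, -0.427, 1.55, 0.221, 1.138, -0.21], TCP at [0.163, 0.629, 0.188] pointing down, gripper open.
Joint ranges: [-2.88, 2.88], [-0.31, 2.03], [-1.54, 1.56], [0.2, 2.42], [-1.41, 4.55], [0.19, 2.02], [-2.57, 2.57]. Speed limits (rad/s): [2.57, 2.57, 3.14, 3.14, 3.14, 3.14, 3.14].

INTERFACE

Orientations are given as a unit quaternion [w, x, y, z].
In Python, from workcell import ctrl gives the robot as it stands. The module is installed in compiled form; this text tells all that it offers.
- The arm moves only by the tool play_rows, never from a script. Its argument "targets" is text: rows parted by semicolons, each of 7 numbers parted by spaces: the turn, a rotation vector about the world's x, y, z in rad, then the shift along the world's x, y, z in mm, then the opening, from 0 (shut) to 1 (fully open). A call has 1 to 8 rows; each row is the pose to reach, as a shift and turn from the pose measured when the call began; what a row does not reach only later rows make up. A row lasts 1/8 s, in which the tool goes at most 62.5 mm and 10.7 degrees, less where a joint would pass 70% of its speed; a pose out of reach is approached as far as the arm can. A call with a gripper value outside its range is refused whole. The fingers move at their own pace and stop on an object; "grip_force" is the grip in N (left out, the last holds). Time passes only in rows, so rows that repeat a pose let the fingers close. It gives the time, the measured TCP pose, the force and the opening at its end, in the units of the state.
- ctrl.read_state(): the state, without advancing time (a new reading comes with each control period).
- ctrl.grab_frame(name): name is "scene" or "top" or "wrist"; returns the picture (420x560x3 uint8, red, green, blue); there is no depth.
- ctrl.camera_model(name): a dict with "intrinsics" (3x3 intrinsics, pixels), "world_from_camera" (4x4, takes a point from camera to world coordinates). Camera axes: x right, y up, looking along -z (the intrinsics and any distortion apply to the point x, -y, -z); pixel columns grow to the right and rows downward; lengths in m; the calibration is good to about 2 mm. A picture is of the moment at which its call begins: read the wrist's pose just before it. camera_model takes no time and is no camera call; for the wrist camera it gives the pose at the moment of the call.
- ctrl.finish_job(): hands the job in, once; it reports no verdict.
Trained networks look in the newest picture that a camera, given by its name, has taken for a name from the list of things; names that differ only in an ending like _2 or _b are one class to them, and where a whole thing is asked for, a point or a joint stands for the part that bears it (a point fixed in the world has none). Each returns a list of dicts, best first, with "conf" (0 to 1); they miss things now and then, are a little off and sometimes report something else, mostly with a low value. They report only what shows in the picture. A call takes as long as a camera call. They do not tell look-alikes from the thing itself.
- ctrl.look_for(camera, thing): "location" ([x, y, z] in m, in world coordinates, good to about 4 mm: the middle of the surface that is visible of it).
- ctrl.place_of(camera, thing): "location" ([x, y, z] in m, in world coordinates, good to about 4 mm: a listed point, or the origin of a listed thing).
The state is a dict: "clock": time; "q": joint angles; "qd": joint speeds; "joint_torque": joint torques, N m; "eef_pos": TCP position; "orientation": TCP orientation; "wrist_force": force on the tool from outside, world axes, zero at the start; "wrist_torque": the same for the moment, N m; "opening": finger opening in m.
Only numpy, scipy, OpenCV 4.12 (cv2) and the standard library are available. Lean on these libraries where they do the work, as an engineer would, in place of code of your own. Each camera call takes 0.05 s, during which the arm holds its last target. There are 200 camera calls.

TASK

The press's ram is held up by the hook pawl on its ratchet wheel. Take the loose lever bar, flick its tip under the pawl's tab and throw the pawl right over to its stop without prying hard (10 N at most), then push the bar home into the hub socket and ease it down until the ram bears firmly, but not hard (roughly 15 to 50 N), on the piston. Let go and leave the bar in the socket, the piston upright where it stands and the things around undisturbed.

Things in the scene. Friction and masses are not known exactly. Their poses are not given: they have to be found in the camera images.
- press: bench ratchet arbor press, grey C-frame fixed to the table, base 210 (x) x 150 (y) x 18 mm, 236 mm high, ram top at 295 mm; origin under the base centre, x to its rear, y to its left, z up; its front (-x) faces the robot within about 0.25 rad. Ram at x -30, y 0 mm. Ratchet wheel (84 mm over 12 saw teeth, 10 mm thick) at x 14, z 183, y -47 mm
- ram (a joint): steel ram, 26 mm square, geared to the hub (30 mm of ram per rad of hub): 0 as it starts, grows as it goes down (m); it meets the piston at about 0.012 to 0.013
- ram_nose (a point): centre of the ram's flat round nose face (36 mm wide), pointing down
- lever_hub (a joint): turn of the pinion shaft with ratchet wheel and lever hub: 0 at the start, grows (rad) as the bar's robot end goes down and the ram descends. Held by the pawl until that is thrown back; then friction keeps the ram where it is left, even with the bar in: about 0.6 N m turns it downward, and each 10 N on the piston takes 0.3 N m more
- hub_axis (a point): point on the hub's turning axis in the middle plane of the socket (press y -80 mm); axes as socket_mouth
- socket_mouth (a point): centre of the mouth of the hub's socket, 60 mm from hub_axis; a square bore 17 mm wide and 46 mm deep, with a mouth flared about 3 mm each side. Site axes turn with the hub: -x points out of the bore (toward the robot, at the start 14 degrees above level), +x into it, y is the turning axis
- socket_floor (a point): centre of the closed bottom of the bore, 46 mm in from the mouth, 14 mm from hub_axis
- pawl (a joint): gravity hook pawl: 0 hooked in the wheel, grows (rad) as its tab is lifted and thrown up and over to the rear; stop at 2.2. It falls back into the teeth if let go below about 1.4, falls over to the stop above that
- pawl_pivot (a point): the pawl's pivot axis (along the press's y) in the middle plane of pawl and wheel, at press x 69, y -47, z 219 mm
- pawl_tab (a point): middle of the underside of the pawl's finger tab, 97 mm ahead of the pivot (toward the robot), 12 mm above it at the start; tab 20 mm wide, 8 mm thick, 74 to 117 mm ahead. Behind it hang the hook (55 to 70 mm) and the wheel's rim: rod tip no farther in than 85 mm from the pivot. Undercut teeth: 5 to 8 N up here draws the hook out over the first 0.15 rad, then 1 N. Axes turn with the pawl
- bar_grip (a point): middle of the lever bar's black square grip (26 x 26 x 90 mm, along its x), 13 mm above the table as it lies; x points to the steel rod's tip. Whole bar about 0.25 kg, balanced some 20 mm from here toward the tip
- bar_tip (a point): round end of the bar's steel rod (14 mm thick, bare over the last 100 mm), 145 mm from bar_grip along x
- piston_mid (a point): middle (half-way up, 51.5 mm) of the white piston standing on the press base under the ram: 103 mm high, 65 mm wide at the foot, steel stem 19 mm wide on top
- screwdriver: short screwdriver lying on the table, 160 mm long along its y, 25 mm thick; origin on the table below its middle. Not needed
- spring_unit: assembled spring unit standing on the table, 65 mm wide, 147 mm high; origin at its foot; leave alone
- thread_lock: small red bottle with a black nozzle, 36 mm wide, 104 mm high; origin at its foot; leave alone
- grease_tin: flat round tin, 70 mm wide, 28 mm high; origin at its underside; leave alone
Not all that is in view belongs to the job. What is shaped like the part that bears bar_grip but green is not meant.

How it is judged:
On the way, in this order (a step that is already met when the one before it is completed fails the run):
1. the pawl is thrown right over to its stop (value of joint pawl above 2 rad), for 0.2 s.
2. the bar is home in the hub socket (distance between bar_tip and socket_floor below 0.012 m and angle between the x axis of bar_tip and the x axis of socket_floor, either way round below 0.14 rad), for 0.2 s.
3. the ram bears firmly on the piston (over 12 N) (contact force between ram and work_piston above 12 N), for 0.3 s.
At the end, for the whole second after the job is handed in: the pawl lies over at its stop (over 2.0 rad), the bar is still in the socket (tip within 20 mm of its floor) and at rest, the ram rests on the piston with more than 3 N, and the piston is upright and within 8 mm of where it stood (value of joint pawl above 2 rad and distance between bar_tip and socket_floor below 0.02 m and contact force between ram and work_piston above 3 N and angle between piston_mid's own z axis and vertical below 0.05 rad and distance of piston_mid from where it was at the start of the episode below 0.008 m and linear speed of lever_bar below 0.02 m/s); the robot touches nothing.
It fails at once if the pawl was pried with more than 12 N (contact force between lever_bar and pawl above 12 N).
It fails at once if the pawl was worked with the gripper in place of the bar (contact force between any of the fingers, the arm and pawl above 1 N).
It fails at once if the ram was driven into the piston with more than 60 N (contact force between ram and work_piston above 60 N).
It fails at once if a bystander was pushed away (distance of any of spring_unit, thread_lock, grease_tin from where it was at the start of the episode above 0.02 m or distance of screwdriver from where it was at the start of the episode above 0.03 m).
It also fails if it takes over 72 s, if anything falls off the work surface, if the arm or the gripper's body presses on something with over 40 N, if the wrist force passes 120 N, or if a joint passes its speed limit or range.

## Working session

There is one attempt and no reset: what is moved stays moved. The work goes in short steps, Python scripts to look and compute and a tool call to move; the robot and the scene stay as the last step left them, time stands still between calls to the robot, and variables do not carry over. Pictures are saved under pics/ and viewed, about 8 in all and at most 12, crops included, and the job is handed in when it is done.

Besides the shell and the picture viewer there is one more tool, called after ">>>" by a JSON object that holds its "fn" and its "kwargs". play_rows: Moves the arm, as the interface text tells. Its arguments: {"type":"object","properties":{"targets":{"type":"string"},"grip_force":{"type":"number"}},"required":["targets"]}

```bash
mkdir -p pics; cat > h.py <<'E'
from workcell import ctrl
import numpy as np, cv2
from scipy.spatial.transform import Rotation as R
def save(cam,name,crop=None,scale=1):
    im=ctrl.grab_frame(cam)
    if crop: im=im[crop[1]:crop[3],crop[0]:crop[2]]
    im=cv2.resize(im,None,fx=scale,fy=scale,interpolation=cv2.INTER_CUBIC)
    cv2.imwrite('pics/'+name+'.png',im[:,:,::-1]); return im
def proj(cam,p):
    m=ctrl.camera_model(cam); T=np.linalg.inv(np.array(m["world_from_camera"])); c=T[:3,:3]@np.array(p)+T[:3,3]
    v=np.array(m["intrinsics"])@[c[0],-c[1],-c[2]]; return (v[:2]/v[2]).round(1)
def ray(cam,uv):
    m=ctrl.camera_model(cam);T=np.array(m["world_from_camera"]);d=np.linalg.inv(np.array(m["intrinsics"]))@[uv[0],uv[1],1]
    return T[:3,3],T[:3,:3]@np.array([d[0],-d[1],-d[2]])
def onplane(cam,uv,z):
    o,d=ray(cam,uv); return o+d*(z-o[2])/d[2]
def st():
    s=ctrl.read_state(); print('t',round(s['clock'],2),'p',np.round(s['eef_pos'],4),'q',np.round(s['orientation'],4),'F',np.round(s['wrist_force'],1),'M',np.round(s['wrist_torque'],2),'o',round(s['opening'],4),'J',np.round(s['q'],2)); return s
E
python3 - <<'E'
from h import *
st()
a=save('scene','s0');b=save('top','t0')
cv2.imwrite('pics/both.png',cv2.resize(np.hstack([a,b]),(800,300))[:,:,::-1])
for c in ['scene','top']:
    print(c,np.round(ctrl.camera_model(c)['world_from_camera'],3).tolist())
    for n in ['press','bar_grip','bar_tip','pawl_pivot','pawl_tab','socket_mouth','socket_floor','hub_axis','ram_nose','piston_mid','screwdriver','spring_unit','thread_lock','grease_tin']:
        for d in ctrl.place_of(c,n)[:3]: print(n,np.round(d['location'],3),round(d['conf'],2),proj(c,d['location']))
E
```

```text
t 0.0 p [0.1624 0.6286 0.1869] q [ 6.000e-04  7.906e-01  6.123e-01 -8.000e-04] F [-0.3  0.3 -0.8] M [ 0.03 -0.02  0.02] o 0.0919 J [-1.05  0.5  -0.43  1.55  0.22  1.14 -0.21]
scene [[0.792, 0.448, -0.415, -0.021], [-0.611, 0.591, -0.527, -0.703], [0.009, 0.671, 0.741, 1.218], [0.0, 0.0, 0.0, 1.0]]
press [ 0.643  0.017 -0.002] 0.92 [296.4 236.1]
bar_grip [0.409 0.044 0.014] 0.87 [233.3 262.7]
bar_grip [ 0.502 -0.288  0.013] 0.69 [326.8 323.5]
bar_grip [ 0.615 -0.026  0.234] 0.39 [302.1 198.5]
bar_tip [ 0.647 -0.325  0.014] 0.97 [372.3 305. ]
bar_tip [0.382 0.19  0.012] 0.61 [201.6 238.2]
pawl_pivot [ 0.711 -0.036  0.216] 0.76 [328.7 190.6]
pawl_tab [ 0.618 -0.026  0.234] 0.76 [303.  198.4]
socket_mouth [ 0.595 -0.061  0.2  ] 0.68 [303.9 216.7]
socket_floor [ 0.641 -0.064  0.186] 0.63 [316.3 213.5]
hub_axis [ 0.651 -0.065  0.186] 0.83 [319.1 212. ]
hub_axis [ 0.504 -0.287  0.013] 0.25 [327.1 322.7]
hub_axis [ 0.49   0.296 -0.   ] 0.24 [212.2 206.8]
piston_mid [0.611 0.01  0.067] 0.75 [290.9 228.5]
screwdriver [ 0.49   0.295 -0.006] 0.51 [212.3 208. ]
spring_unit [ 0.706 -0.219  0.002] 
[... 400 characters left out ...]
0.327  0.015] 0.69 [411.5 200.5]
bar_tip [0.382 0.187 0.011] 0.64 [246.8 289.5]
pawl_pivot [ 0.707 -0.036  0.221] 0.9 [322.3 169.4]
pawl_tab [ 0.614 -0.036  0.238] 0.63 [323.6 203.2]
pawl_tab [ 0.587  0.462 -0.001] 0.52 [157.5 225. ]
socket_mouth [ 0.595 -0.064  0.195] 0.79 [333.  211.6]
socket_floor [ 0.642 -0.066  0.19 ] 0.6 [332.8 194.6]
hub_axis [ 0.652 -0.065  0.184] 0.6 [332.1 191.4]
piston_mid [0.492 0.293 0.   ] 0.51 [212.  254.1]
piston_mid [0.61  0.012 0.07 ] 0.38 [303.  211.6]
screwdriver [0.494 0.298 0.   ] 0.65 [210.6 253.5]
spring_unit [ 0.707 -0.224 -0.001] 0.8 [376.2 181.6]
thread_lock [ 0.722  0.253 -0.004] 0.52 [224.3 180.6]
grease_tin [0.583 0.464 0.001] 0.65 [156.7 226. ]
```

View pics/s0.png

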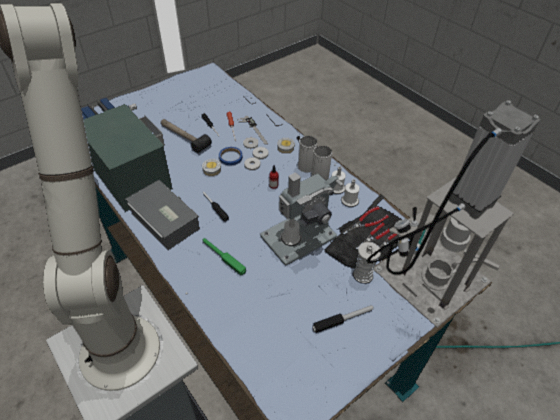

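View pics/t0.png

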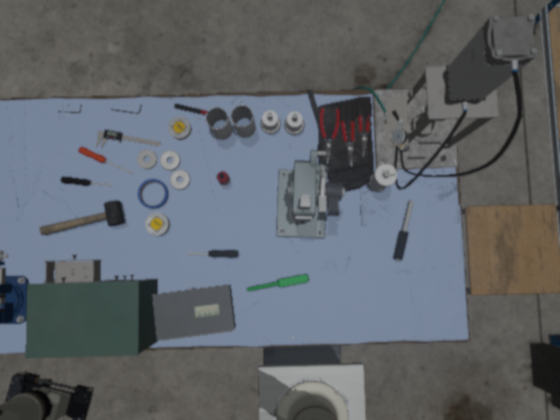

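The bar with the black grip is at scene px (343,318) and top px (404,230). It fits: black square grip with a bare steel rod. The green one at scene (224,255) is the look-alike, and the short black-handled one at (215,206) is the screwdriver. I'll confirm this in a crop and fit the press pose.

```bash
cat > fit.py <<'E'
from h import *
from scipy.optimize import least_squares
P={'pawl_pivot':[69,-47,219],'pawl_tab':[-28,-47,231],'socket_mouth':[-44.2,-80,197.5],'socket_floor':[.4,-80,186.4],'hub_axis':[14,-80,183],'press':[0,0,0]}
def fit(obs): # obs list (name, loc)
    A=np.array([P[n] for n,_ in obs])/1e3; B=np.array([l for _,l in obs])
    f=lambda v:(R.from_euler('z',v[3]).apply(A)+v[:3]-B)
    r=least_squares(lambda v:f(v).ravel(),[.643,.015,0,0],loss='soft_l1',f_scale=.004); return r.x,f(r.x)
E
python3 - <<'E'
from fit import *
a=save('scene','c1',(300,290,390,345),4); b=save('scene','c2',(240,160,370,270),4)
obs=[]
for k in range(2):
  for c in ['scene','top']:
    if k: ctrl.grab_frame(c)
    for n in P:
        ds=[d for d in ctrl.place_of(c,n) if abs(d['location'][0]-.65)<.1 and abs(d['location'][1])<.1]
        if ds: obs.append((n,ds[0]['location']))
v,r=fit(obs); print(np.round(v,4)); 
for (n,l),e in zip(obs,r): print(n,(e*1e3).round(1))
for n in ['bar_grip','bar_tip']: print(n,[np.round(d['location'],4) for d in ctrl.place_of('scene',n)],[np.round(d['location'],4) for d in ctrl.place_of('top',n)])
cv2.imwrite('pics/cc.png',np.vstack([cv2.resize(a,(520,318)),cv2.resize(b,(520,440))])[:, :, ::-1][:,:] if 0 else np.hstack([cv2.resize(a,(360,220)),np.zeros((220,0,3),np.uint8)])[:,:,::-1])
x=np.zeros((600,800,3),np.uint8); bb=cv2.resize(b,(440,372)); x[:220,:360]=cv2.resize(a,(360,220)); x[:372,360:]=bb; cv2.imwrite('pics/cc.png',x[:372,:,::-1])
# box corners on top view at table height
for uv in [(28,283),(140,283),(155,290),(235,335)]: print(onplane('top',uv,0.1).round(3))
E
```

```text
[ 6.431e-01  1.450e-02  4.000e-04 -4.710e-02]
pawl_pivot [-0.2  0.2  1.4]
pawl_tab [ 0.8 -3.6  1.3]
socket_floor [-1.6  1.3  0.5]
hub_axis [ 1.1  1.2 -2.5]
press [-0.2 -2.1  5.8]
pawl_pivot [ 2.9  0.8 -1.7]
pawl_tab [-1.   4.3 -6.3]
socket_mouth [-0.1  0.4  2.8]
socket_floor [-2.8  0.1 -3.3]
hub_axis [ 1.  -1.4 -0.5]
press [-0.2  0.2  1. ]
pawl_tab [-6.  -4.  -3.3]
socket_mouth [ 2.1 -3.  -0.5]
socket_floor [-0.9  1.2  4.1]
hub_axis [-0.3  0.6 -3.4]
press [ 1.5 -1.8  1.5]
pawl_pivot [ 1.6  1.3 -0.9]
pawl_tab [ 2.7  3.7 -3.3]
socket_mouth [-1.8 -0.5  5.6]
socket_floor [-0.3 -1.1 -1.4]
hub_axis [-1.7 -0.   1. ]
press [1.5 1.6 2.9]
bar_grip [array([ 0.504 , -0.2849,  0.0138]), array([0.407 , 0.0491, 0.0127])] [array([ 0.4993, -0.2865,  0.0103]), array([0.4073, 0.0489, 0.0131])]
bar_tip [array([0.3805, 0.1882, 0.0126]), array([ 0.6433, -0.327 ,  0.0143]), array([ 0.491 ,  0.2932, -0.004 ]), array([0.6079, 0.0096, 0.0717]), array([ 0.6407, -0.0648,  0.187 ])] [array([0.385 , 0.1897, 0.0076]), array([ 0.6409, -0.3281,  0.0133])]
[0.421 0.805 0.1  ]
[0.413 0.485 0.1  ]
[0.392 0.442 0.1  ]
[0.261 0.215 0.1  ]
```

View pics/cc.png

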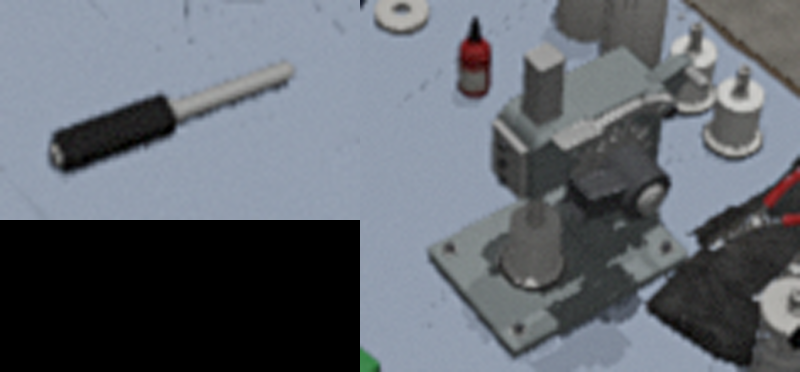

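>>> {"fn": "play_rows", "kwargs": {"targets": "0 0 0 0 0 30 1; 0 0 0 20 -20 60 1; 0 0 0 60 -60 80 1; 0 0 0 100 -110 80 1; 0 0 0 140 -160 80 1; 0 0 0 180 -210 80 1", "grip_force": 50}}

```text
clock: 3.85
eef_pos: [0.3409, 0.4213, 0.2682]
orientation: [-0.0, 0.791, 0.612, 0.0]
wrist_force: [1.0, -0.2, -0.4]
opening: 0.0916
```

The crop confirms it: black square grip at the left, bare steel rod pointing right (tip at crop px (288,72)). In the press crop, the tab sticks out in front at about (565,138) and the hub socket is at about (590,195). Moving on to the bar.

>>> {"fn": "play_rows", "kwargs": {"targets": "0 0 0 30 -50 0 1; 0 0 0 50 -110 0 1; 0 0 0 70 -170 0 1; 0 0 0 75 -230 0 1; 0 0 0 75 -290 0 1; 0 0 0 75 -350 0 1; 0 0 0 80 -410 0 1; 0 0 0 90 -470 0 1"}}

```text
clock: 4.85
eef_pos: [0.4308, -0.0505, 0.2688]
orientation: [0.0, 0.79, 0.613, 0.001]
wrist_force: [1.5, 0.0, 0.1]
opening: 0.0919
```

>>> {"fn": "play_rows", "kwargs": {"targets": "0 0 0 10 -60 0 1; 0 0 0 30 -120 0 1; 0 0 0 50 -180 0 1; 0 0 0 70 -220 0 1; 0 0 0 70 -230 -40 1; 0 0 0 70 -235 -80 1; 0 0 0 70 -235 -80 1"}}

```text
clock: 5.72
eef_pos: [0.4981, -0.2845, 0.1858]
orientation: [-0.003, 0.791, 0.612, -0.001]
wrist_force: [0.8, -0.5, 0.1]
opening: 0.0918
```

```bash
python3 - <<'E'
from h import *
st(); save('wrist','w1')
for n in ['bar_grip','bar_tip']: 
  for i in range(3):
    print(n,[(np.round(d['location'],4),round(d['conf'],2),proj('wrist',d['location'])) for d in ctrl.place_of('wrist',n)]); ctrl.grab_frame('wrist')
E
```

```text
t 5.72 p [ 0.4981 -0.2845  0.1858] q [-2.600e-03  7.907e-01  6.122e-01 -6.000e-04] F [ 0.8 -0.5  0.1] M [ 0.02  0.01 -0.05] o 0.0918 J [ 0.25  0.34  0.28  1.76 -0.11  1.05  1.89]
bar_grip [(array([ 0.5051, -0.285 ,  0.0116]), 0.95, array([279.8, 178.9]))]
bar_grip []
bar_grip [(array([ 0.5074, -0.2847,  0.0123]), 0.96, array([280.6, 179.4]))]
bar_tip [(array([ 0.5031, -0.2877,  0.0123]), 0.69, array([277.2, 177.2])), (array([ 0.6444, -0.3269,  0.0132]), 0.58, array([275.4, 287.8]))]
bar_tip [(array([ 0.6438, -0.3271,  0.0117]), 0.58, array([275.1, 287.6]))]
bar_tip [(array([ 0.6456, -0.3258,  0.0085]), 0.97, array([276.5, 287.8]))]
```

View pics/w1.png

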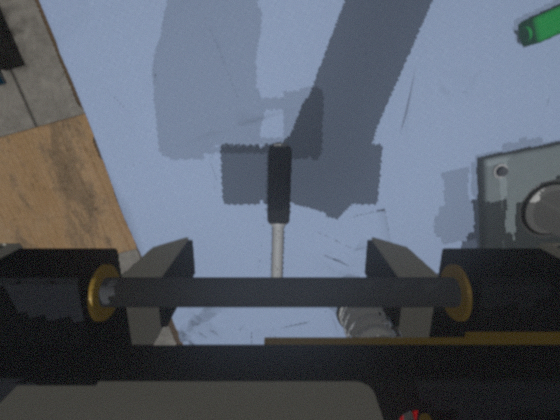

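The wrist picture shows the black grip from (281,146) to (278,222), with the rod running down to the tip near (276,288). The green bar is far away at the top right, and the bar is well between the fingers.

```bash
python3 - <<'E'
from h import *
a=onplane('wrist',(281,147),.02);b=onplane('wrist',(277.5,222),.026); print(a.round(4),b.round(4),((a+b)/2).round(4),np.linalg.norm(a-b),np.arctan2(*(b-a)[1::-1]))
s=st(); Rm=R.from_quat(np.r_[s['orientation'][1:],s['orientation'][0]]).as_matrix(); print(Rm.round(3))
g=np.array([.5045,-.2862]);t=np.array([.6443,-.3268]);print(np.arctan2(*(t-g)[::-1]),np.linalg.norm(t-g))
E
```

```text
[ 0.4679 -0.2742  0.02  ] [ 0.551  -0.2998  0.026 ] [ 0.5094 -0.287   0.023 ] 0.08721581516918443 -0.2988270170416489
t 6.38 p [ 0.5008 -0.2854  0.1891] q [5.000e-04 7.904e-01 6.126e-01 1.200e-03] F [-0.  -0.1  0.1] M [-0.02 -0.01  0.04] o 0.0918 J [ 0.25  0.34  0.28  1.76 -0.11  1.05  1.89]
[[ 0.25   0.968  0.003]
 [ 0.968 -0.25   0.001]
 [ 0.001  0.002 -1.   ]]
-0.28264007334101937 0.14557609693902362
```

>>> {"fn": "play_rows", "kwargs": {"targets": "0 0 -0.03 5 -1 -50 1; 0 0 -0.03 5 -1 -100 1; 0 0 -0.03 5 -1 -140 1; 0 0 -0.03 5 -1 -165 1; 0 0 -0.03 5 -1 -180 1; 0 0 -0.03 5 -1 -186 1; 0 0 -0.03 5 -1 -186 1"}}

```text
clock: 7.25
eef_pos: [0.5063, -0.2866, 0.0035]
orientation: [0.001, 0.8, 0.601, 0.001]
wrist_force: [0.3, -0.2, -0.3]
opening: 0.0917
```

>>> {"fn": "play_rows", "kwargs": {"targets": "0 0 0 0 0 0 0; 0 0 0 0 0 0 0; 0 0 0 0 0 0 0; 0 0 0 0 0 0 0; 0 0 0 0 0 0 0; 0 0 0 0 0 0 0", "grip_force": 55}}

```text
clock: 8.0
eef_pos: [0.5062, -0.2867, 0.0035]
orientation: [0.001, 0.8, 0.601, 0.001]
wrist_force: [0.1, 0.0, 0.2]
opening: 0.0364
```

```bash
python3 - <<'E'
from h import *
st()
E
```

```text
t 8.0 p [ 0.5062 -0.2867  0.0035] q [0.0008 0.7995 0.6006 0.0014] F [0.1 0.  0.2] M [-0.03 -0.04  0.04] o 0.0364 J [ 0.29  0.6   0.23  1.87 -0.2   0.7   1.93]
```

>>> {"fn": "play_rows", "kwargs": {"targets": "0 0 0 0 0 0 0; 0 0 0 0 0 0 0; 0 0 0 0 0 40 0; 0 0 0 -20 0 100 0; 0 0 0.05 -50 20 160 0; 0 0 0.1 -80 70 210 0; 0 0 0.15 -90 120 210 0; 0 0 0.20 -90 170 210 0"}}

```text
clock: 9.0
eef_pos: [0.4159, -0.1156, 0.2152]
orientation: [0.002, 0.736, 0.677, 0.003]
wrist_force: [1.3, -0.2, -0.4]
opening: 0.0004
```

>>> {"fn": "play_rows", "kwargs": {"targets": "0 0 0.03 0 40 0 0; 0 0 0.03 0 80 0 0; 0 0 0.03 0 96 0 0; 0 0 0.03 0 96 0 0; 0 0 0.03 0 96 0 0"}}

```text
clock: 9.62
eef_pos: [0.4159, -0.0206, 0.2152]
orientation: [0.002, 0.726, 0.688, 0.003]
wrist_force: [-0.0, 0.1, -0.1]
opening: -0.0001
```

```bash
cat > look.py <<'E'
from fit import *
s=st(); q=s['orientation']; Rm=R.from_quat(np.r_[q[1:],q[0]]).as_matrix()
obs=[];bars=[]
for c in ['scene','top','wrist']:
    save(c,'z_'+c)
    for n in list(P)[:5]:
        ds=[d for d in ctrl.place_of(c,n) if abs(d['location'][0]-.65)<.1 and abs(d['location'][1])<.1 and d['conf']>.4]
        if ds: obs.append((n,ds[0]['location'])); print(c,n,np.round(ds[0]['location'],4))
    for n in ['bar_grip','bar_tip']:
        for d in ctrl.place_of(c,n)[:3]: 
            l=np.array(d['location'])
            if l[2]>.1: print(c,n,l.round(4),round(d['conf'],2),'tool',(Rm.T@(l-s['eef_pos'])).round(4))
v,r=fit(obs); print(v.round(4))
E
python3 look.py; python3 - <<'E'
from h import *
x=[cv2.imread('pics/z_%s.png'%c) for c in ['scene','top','wrist']]
a=cv2.resize(x[0][150:300,200:350],(400,400),interpolation=2);b=cv2.resize(x[1][150:300,250:400],(400,400),interpolation=2)
cv2.imwrite('pics/m1.png',np.hstack([a,b]))
E
```

```text
t 9.62 p [ 0.4159 -0.0206  0.2152] q [0.0021 0.7257 0.688  0.0026] F [-0.   0.1 -0.1] M [-0.02 -0.   -0.01] o -0.0001 J [-0.08  0.01  0.06  2.08 -0.    1.04  1.5 ]
scene pawl_pivot [ 0.7104 -0.0332  0.2208]
scene pawl_tab [ 0.6173 -0.027   0.23  ]
scene socket_mouth [ 0.5943 -0.0611  0.199 ]
scene socket_floor [ 0.638  -0.0617  0.1849]
scene hub_axis [ 0.6528 -0.0692  0.1866]
top pawl_pivot [ 0.7105 -0.0381  0.2235]
top pawl_tab [ 0.6101 -0.0316  0.2349]
top socket_mouth [ 0.5955 -0.0625  0.1956]
top socket_floor [ 0.6402 -0.0657  0.1883]
top hub_axis [ 0.6571 -0.0652  0.183 ]
[ 0.6446  0.0152  0.0013 -0.0649]
```

View pics/m1.png

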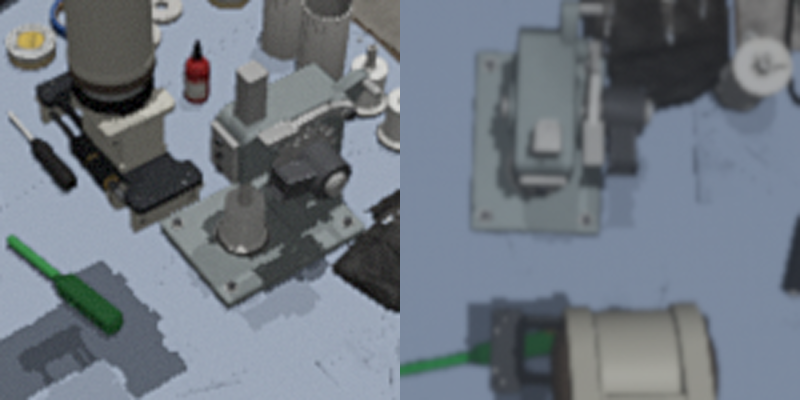

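View pics/z_wrist.png

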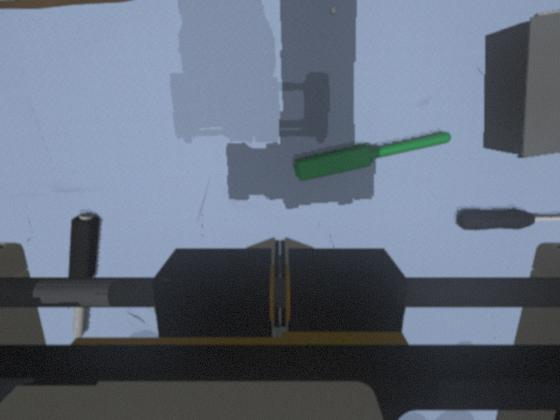

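The grip missed: the fingers are shut empty, because I lifted before the force had built up. The bar is still on the table, at wrist px (85,245), apparently undisturbed. I'll find it again and retry.

```bash
python3 - <<'E'
from h import *
for c in ['scene','top']:
  for i in range(2):
    ctrl.grab_frame(c)
    for n in ['bar_grip','bar_tip']: print(c,n,[np.round(d['location'],4) for d in ctrl.place_of(c,n) if d['location'][1]<-.2])
E
```

```text
scene bar_grip [array([ 0.5035, -0.2876,  0.0103])]
scene bar_tip [array([ 0.6446, -0.3274,  0.016 ]), array([ 0.7079, -0.2247, -0.0017])]
scene bar_grip [array([ 0.5037, -0.2877,  0.0119])]
scene bar_tip [array([ 0.6451, -0.3268,  0.0167])]
top bar_grip [array([ 0.5039, -0.2874,  0.0126])]
top bar_tip []
top bar_grip [array([ 0.5022, -0.2874,  0.0127])]
top bar_tip [array([ 0.6397, -0.3274,  0.0146])]
```

>>> {"fn": "play_rows", "kwargs": {"targets": "0 0 -0.03 0 -50 0 1; 0 0 -0.08 10 -110 0 1; 0 0 -0.13 30 -170 0 1; 0 0 -0.18 60 -220 -20 1; 0 0 -0.23 85 -260 -20 1; 0 0 -0.23 85 -264 -20 1; 0 0 -0.23 85 -264 -20 1"}}

```text
clock: 12.3
eef_pos: [0.5003, -0.2831, 0.1947]
orientation: [0.002, 0.8, 0.601, 0.002]
wrist_force: [-0.2, 1.3, 0.2]
opening: 0.066
```

```bash
python3 - <<'E'
from h import *
st(); im=save('wrist','w2')
for n in ['bar_grip','bar_tip']: 
  for i in range(2):
    print(n,[(np.round(d['location'],4),round(d['conf'],2),proj('wrist',d['location'])) for d in ctrl.place_of('wrist',n)]); ctrl.grab_frame('wrist')
d=(im.max(2)<60).astype(np.uint8); d[:,:200]=0;d[:,360:]=0;d[245:]=0
n,l,s,c=cv2.connectedComponentsWithStats(d); print(s[1:][s[1:,4]>200],c[1:][s[1:,4]>200])
for k in range(1,n):
  if s[k,4]>500:
    r=cv2.minAreaRect(np.argwhere(l==k)[:,::-1].astype(np.float32)); print(r)
E
```

```text
t 12.3 p [ 0.5003 -0.2831  0.1947] q [0.0015 0.7996 0.6006 0.0022] F [-0.2  1.3  0.2] M [ 0.04 -0.03  0.01] o 0.066 J [ 0.22  0.33  0.31  1.76 -0.12  1.06  1.86]
bar_grip [(array([ 0.5048, -0.2875,  0.0093]), 0.89, array([275.2, 178.6]))]
bar_grip [(array([ 0.5029, -0.2853,  0.009 ]), 0.76, array([276.5, 176.1]))]
bar_tip [(array([ 0.643 , -0.3249,  0.0139]), 0.75, array([277.7, 285.2]))]
bar_tip [(array([ 0.6442, -0.327 ,  0.0122]), 0.67, array([276.8, 285.6]))]
[[ 267  142   22   62 1112]] [[277.55125899 170.02248201]]
((277.5, 172.5), (61.0, 21.0), 90.0)
```

>>> {"fn": "play_rows", "kwargs": {"targets": "0 0 0 4 -4 -50 1; 0 0 0 4 -4 -100 1; 0 0 0 4 -4 -140 1; 0 0 0 4 -4 -168 1; 0 0 0 4 -4 -184 1; 0 0 0 4 -4 -192 1; 0 0 0 4 -4 -192 0.35; 0 0 0 4 -4 -192 0"}}

```text
clock: 13.75
eef_pos: [0.506, -0.2877, 0.0047]
orientation: [0.003, 0.799, 0.601, 0.003]
wrist_force: [-0.8, -1.2, 0.1]
opening: 0.0765
```

>>> {"fn": "play_rows", "kwargs": {"targets": "0 0 0 0 0 0 0; 0 0 0 0 0 0 0; 0 0 0 0 0 0 0; 0 0 0 0 0 0 0; 0 0 0 0 0 0 0; 0 0 0 0 0 0 0; 0 0 0 0 0 0 0; 0 0 0 0 0 0 0", "grip_force": 55}}

```text
clock: 14.75
eef_pos: [0.506, -0.2877, 0.0046]
orientation: [0.003, 0.799, 0.601, 0.003]
wrist_force: [-0.2, 0.8, -0.2]
opening: 0.0012
```

```bash
python3 - <<'E'
from h import *
st(); im=save('wrist','w3'); a=save('scene','s3',(270,250,420,360),2.6)
m=cv2.resize(im,(400,300)); x=np.zeros((300,800,3),np.uint8); x[:,:400]=m; x[:286,400:790]=a[:286,:390]; cv2.imwrite('pics/m2.png',x[:,:,::-1])
E
```

```text
t 14.75 p [ 0.506  -0.2877  0.0046] q [0.0033 0.7993 0.6009 0.0032] F [-0.2  0.8 -0.2] M [-0.04 -0.    0.03] o 0.0012 J [ 0.28  0.59  0.24  1.88 -0.22  0.69  1.94]
```

View pics/m2.png

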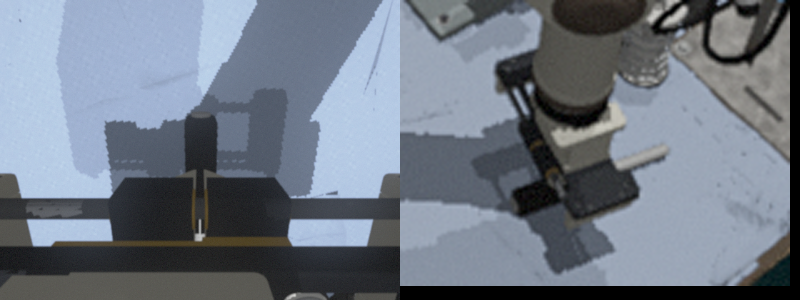

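```bash
python3 - <<'E'
from h import *
s=ctrl.read_state();q=s['orientation'];Rm=R.from_quat(np.r_[q[1:],q[0]]).as_matrix();p=np.array(s['eef_pos'])
for z in [0,-.01,-.019,-.03,-.047]: print(z,proj('wrist',p+Rm@[0,0,z]),proj('wrist',p+Rm@[.013,0,z]))
print(np.round(np.linalg.inv(Rm)@(np.array(ctrl.camera_model('wrist')['world_from_camera'])[:3,3]-p),3))
for x in [-.045,0,.045]: print('bar top',x,proj('wrist',[.5045+x*.96,-.287-x*.28,.026]))
im=cv2.imread('pics/w3.png')[180:350,200:360]; cv2.imwrite('pics/w3c.png',cv2.resize(im,None,fx=3.5,fy=3.5,interpolation=cv2.INTER_CUBIC))
E
```

```text
0 [278.6 230.2] [298.6 230.2]
-0.01 [278.6 236. ] [299.6 236. ]
-0.019 [278.5 241.7] [300.5 241.7]
-0.03 [278.5 249.4] [301.7 249.4]
-0.047 [278.4 263.2] [304.  263.2]
[ 0.    -0.075 -0.197]
bar top -0.045 [279.2 164.5]
bar top 0 [279. 241.]
bar top 0.045 [278.9 307.7]
```

View pics/w3c.png

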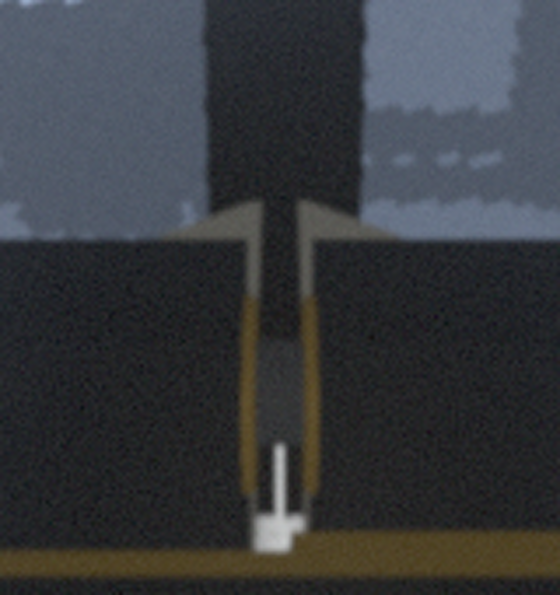

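```bash
python3 - <<'E'
from h import *
from scipy.optimize import fsolve
s=ctrl.read_state();q=s['orientation'];Rm=R.from_quat(np.r_[q[1:],q[0]]).as_matrix();p=np.array(s['eef_pos'])
m=ctrl.camera_model('wrist');print(m['intrinsics'],np.round(Rm.T@np.array(m['world_from_camera'])[:3,:3],3))
for uv in [(367,240),(441,270)]:
  o,d=ray('wrist',uv); o=Rm.T@(o-p); d=Rm.T@d
  for x in [.046,.065]:
    k=(x-o[0])/d[0]; print(uv,x,(o+k*d).round(4))
for z in [0,-.01,-.02,-.03,-.04]: print(z,proj('wrist',p+Rm@[.046,-.0095,z]))
print([ (k,v) for k,v in m.items() if k not in('intrinsics','world_from_camera')])
E
```

```text
[[323.11580004   0.         279.48204539]
 [  0.         323.11580004 203.68386345]
 [  0.           0.           1.        ]] [[ 1.     0.    -0.001]
 [-0.    -0.961 -0.278]
 [-0.001  0.278 -0.961]]
(367, 240) 0.046 [ 0.046  -0.01   -0.0406]
(367, 240) 0.065 [0.065  0.017  0.0244]
(441, 270) 0.046 [ 0.046  -0.0315 -0.1143]
(441, 270) 0.065 [ 0.065  -0.0135 -0.08  ]
0 [350.4 216.3]
-0.01 [353.9 221.5]
-0.02 [357.7 227.2]
-0.03 [361.9 233.5]
-0.04 [366.6 240.5]
[]
```

The geometry explains the misses. In the wrist picture the fingertip corners lie about 40 mm behind the reported TCP, although x and the pad width match exactly. So at reported z=0.005 the real tips were about 44 mm up and shut above the 26 mm bar. I'll open, then descend in small steps while watching the force.

>>> {"fn": "play_rows", "kwargs": {"targets": "0 0 0 0 0 0 0.75; 0 0 0 0 0 0 0.75; 0 0 0 0 0 0 0.75; 0 0 0 0 0 0 0.75; 0 0 0 0 0 0 0.75; 0 0 0 0 0 0 0.75; 0 0 0 0 0 0 0.75; 0 0 0 0 0 0 0.75"}}

```text
clock: 15.85
eef_pos: [0.506, -0.2877, 0.0047]
orientation: [0.003, 0.799, 0.601, 0.003]
wrist_force: [0.2, -0.3, 0.8]
opening: 0.0683
```

>>> {"fn": "play_rows", "kwargs": {"targets": "0 0 0 -1 0 -8 0.75; 0 0 0 -1 0 -16 0.75; 0 0 0 -1 0 -23 0.75; 0 0 0 -1 0 -28 0.75; 0 0 0 -1 0 -31 0.75; 0 0 0 -1 0 -31 0.75"}}

```text
clock: 16.6
eef_pos: [0.5048, -0.2877, -0.0266]
orientation: [0.003, 0.799, 0.601, 0.003]
wrist_force: [0.1, -0.6, -0.0]
opening: 0.0687
```

The arm reached z=-0.027 with no contact, which confirms the offset. Going 5 mm lower and closing.

>>> {"fn": "play_rows", "kwargs": {"targets": "0 0 0 0 0 -2 0.75; 0 0 0 0 0 -4 0.75; 0 0 0 0 0 -6 0; 0 0 0 0 0 -6 0; 0 0 0 0 0 -6 0; 0 0 0 0 0 -6 0; 0 0 0 0 0 -6 0; 0 0 0 0 0 -6 0", "grip_force": 55}}

```text
clock: 17.6
eef_pos: [0.5049, -0.2874, -0.0325]
orientation: [0.003, 0.799, 0.601, 0.003]
wrist_force: [0.2, 0.9, 1.8]
opening: 0.0253
```

>>> {"fn": "play_rows", "kwargs": {"targets": "0 0 0 0 0 0 0; 0 0 0 0 0 0 0; 0 0 0 0 0 0 0; 0 0 0 0 0 0 0"}}

```text
clock: 18.1
eef_pos: [0.5049, -0.2874, -0.0325]
orientation: [0.003, 0.799, 0.601, 0.003]
wrist_force: [0.1, 0.3, -0.2]
opening: 0.0254
```

Gripped at 25.4 mm. The bar axis is now 45.5 mm above the reported TCP. Lift and go to the front of the tab.

>>> {"fn": "play_rows", "kwargs": {"targets": "0 0 0 0 0 15 0; 0 0 0 -5 0 50 0; 0 0 0 -20 0 100 0; 0 0 0.05 -50 20 150 0; 0 0 0.1 -80 60 200 0; 0 0 0.15 -90 115 206 0; 0 0 0.20 -90 170 206 0; 0 0 0.23 -90 220 206 0"}}

```text
clock: 19.1
eef_pos: [0.4145, -0.0658, 0.1747]
orientation: [0.003, 0.725, 0.689, 0.004]
wrist_force: [0.6, 0.3, -2.5]
opening: 0.0256
```

>>> {"fn": "play_rows", "kwargs": {"targets": "0 0 0 0 30 0 0; 0 0 0 0 46 0 0; 0 0 0 0 46 0 0; 0 0 0 0 46 0 0"}}

```text
clock: 19.6
eef_pos: [0.4143, -0.0209, 0.1749]
orientation: [0.004, 0.725, 0.689, 0.004]
wrist_force: [0.7, -0.0, -3.0]
opening: 0.0254
```

```bash
python3 look.py; python3 - <<'E'
from h import *
x=[cv2.imread('pics/z_%s.png'%c) for c in ['scene','top','wrist']]
a=cv2.resize(x[0][150:300,200:350],(400,400),interpolation=2);b=cv2.resize(x[1][150:300,250:400],(400,400),interpolation=2)
cv2.imwrite('pics/m3.png',np.hstack([a,b]))
E
```

```text
t 19.6 p [ 0.4143 -0.0209  0.1749] q [0.0036 0.7252 0.6886 0.0042] F [ 0.7 -0.  -3. ] M [-0.01  0.06  0.01] o 0.0254 J [-0.1   0.05  0.09  2.14 -0.01  0.94  1.51]
scene pawl_pivot [ 0.7098 -0.0353  0.2219]
scene pawl_tab [ 0.6162 -0.0249  0.2331]
scene socket_mouth [ 0.593  -0.0638  0.197 ]
scene socket_floor [ 0.6407 -0.0665  0.185 ]
scene hub_axis [ 0.6519 -0.068   0.1836]
scene bar_grip [ 0.4137 -0.0204  0.22  ] 0.75 tool [ 0.0005 -0.0002 -0.0451]
scene bar_tip [ 0.559  -0.0273  0.2221] 0.64 tool [ 0.0011  0.1453 -0.0456]
top pawl_pivot [ 0.7086 -0.0357  0.2219]
top pawl_tab [ 0.6101 -0.035   0.2338]
top socket_mouth [ 0.5962 -0.0639  0.1979]
top socket_floor [ 0.6367 -0.0648  0.1891]
top hub_axis [ 0.6547 -0.0668  0.1861]
top bar_tip [ 0.5553 -0.0287  0.2196] 0.68 tool [-0.0005  0.1417 -0.0431]
wrist bar_grip [ 0.412  -0.0165  0.2174] 0.97 tool [ 0.0043 -0.0021 -0.0425]
[ 0.6425  0.0141  0.0016 -0.045 ]
```

View pics/m3.png

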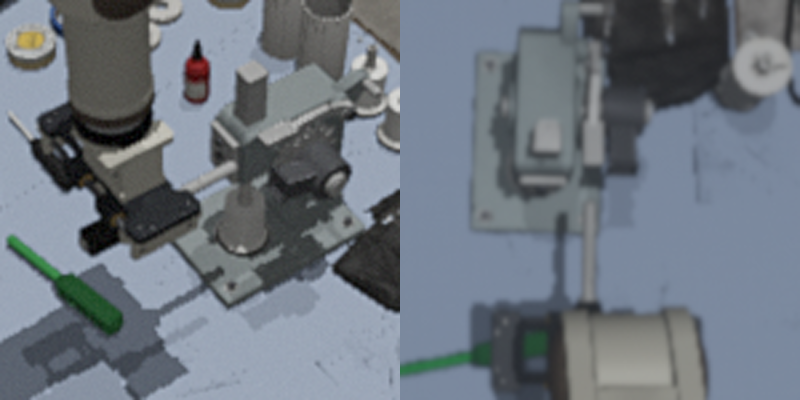

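The pictures show the bar held level with its rod pointing at the tab: the rod in top crop at (588,245), the tab at about (593,150). The network puts the grip and tip exactly where the tool offset predicts. Next is sliding the tip under the tab.

>>> {"fn": "play_rows", "kwargs": {"targets": "0 0 0 5 -3 0 0; 0 0 0 20 -3.5 0 0; 0 0 0 35 -4 0 0; 0 0 0 46 -5 0 0; 0 0 0 54 -5 0 0; 0 0 0 54 -5 0 0"}}

```text
clock: 21.55
eef_pos: [0.469, -0.0247, 0.1745]
orientation: [0.003, 0.725, 0.689, 0.004]
wrist_force: [0.6, -0.2, -2.3]
opening: 0.0255
```

>>> {"fn": "play_rows", "kwargs": {"targets": "0 0 0 0 0 1.5 0; 0 0 0 0 0 3 0; 0 0 0 0 0 4 0; 0 0 0 0 0 5 0; 0 0 0 0 0 6 0; 0 0 0 0 0 7 0; 0 0 0 0 0 7 0"}}

```text
clock: 22.42
eef_pos: [0.4689, -0.0248, 0.1815]
orientation: [0.003, 0.725, 0.689, 0.004]
wrist_force: [0.3, -0.7, -3.2]
opening: 0.0257
```

```bash
python3 - <<'E'
from h import *
s=st();q=s['orientation'];Rm=R.from_quat(np.r_[q[1:],q[0]]).as_matrix();print('tip',(s['eef_pos']+Rm@[0,.145,-.0455]).round(4))
ctrl.grab_frame('scene')
for n in ['bar_tip','pawl_tab']: print([(np.round(d['location'],4),round(d['conf'],2)) for d in ctrl.place_of('scene',n)[:2]])
E
```

```text
t 22.43 p [ 0.4689 -0.0248  0.1815] q [0.0032 0.7247 0.689  0.0041] F [ 0.3 -0.7 -3.2] M [-0.02  0.09 -0.02] o 0.0257 J [-0.09  0.15  0.1   2.02 -0.02  0.97  1.53]
tip [ 0.6132 -0.0321  0.2285]
[(array([ 0.6156, -0.0312,  0.2282]), 0.72), (array([0.3809, 0.1889, 0.0147]), 0.7)]
[(array([ 0.6146, -0.0275,  0.2333]), 0.49)]
```

>>> {"fn": "play_rows", "kwargs": {"targets": "0 0 0 0 0 1 0; 0 0 0 0 0 2 0; 0 0 0 0 0 3 0; 0 0 0 0 0 3 0"}}

```text
clock: 23.08
eef_pos: [0.4689, -0.0248, 0.1845]
orientation: [0.003, 0.725, 0.689, 0.004]
wrist_force: [0.3, -0.3, -4.4]
opening: 0.0258
```

>>> {"fn": "play_rows", "kwargs": {"targets": "0 0 0 0 0 1 0; 0 0 0 0 0 2 0; 0 0 0 0 0 3 0; 0 0 0 0.5 0 4 0"}}

```text
clock: 23.58
eef_pos: [0.4689, -0.0248, 0.1882]
orientation: [0.003, 0.725, 0.689, 0.004]
wrist_force: [0.7, -0.4, -6.3]
opening: 0.0255
```

>>> {"fn": "play_rows", "kwargs": {"targets": "0 0 0 0 0 1 0; 0 0 0 0.5 0 2 0; 0 0 0 0.5 0 3 0; 0 0 0 0.5 0 4 0"}}

```text
clock: 24.08
eef_pos: [0.4692, -0.0247, 0.1921]
orientation: [0.003, 0.725, 0.689, 0.003]
wrist_force: [1.9, 0.4, -7.3]
opening: 0.0252
```

```bash
python3 - <<'E'
from h import *
s=st()
ctrl.grab_frame('scene')
for n in ['bar_tip','pawl_tab']: print([(np.round(d['location'],4),round(d['conf'],2)) for d in ctrl.place_of('scene',n)[:2]])
E
```

```text
t 24.07 p [ 0.4692 -0.0247  0.1921] q [0.0027 0.7247 0.689  0.0035] F [ 1.9  0.4 -7.3] M [0.08 0.43 0.01] o 0.0252 J [-0.1   0.13  0.1   2.   -0.02  0.99  1.53]
[(array([0.3832, 0.1892, 0.016 ]), 0.88)]
[(array([ 0.6154, -0.0284,  0.2407]), 0.59)]
```

>>> {"fn": "play_rows", "kwargs": {"targets": "0 0 0 0 0 1 0; 0 0 0 0.5 0 2 0; 0 0 0 0.5 0 3 0; 0 0 0 1 0 4 0; 0 0 0 1.5 0 5 0; 0 0 0 1.5 0 6 0"}}

```text
clock: 24.98
eef_pos: [0.4696, -0.0247, 0.1978]
orientation: [0.002, 0.725, 0.689, 0.003]
wrist_force: [-3.3, -0.1, -6.9]
opening: 0.0257
```

>>> {"fn": "play_rows", "kwargs": {"targets": "0 0 0 0.5 0 1 0; 0 0 0 1 0 2.5 0; 0 0 0 1.5 0 4 0; 0 0 0 2 0 6 0; 0 0 0 3 0 8 0; 0 0 0 4 0 10 0"}}

```text
clock: 25.72
eef_pos: [0.4736, -0.0247, 0.2079]
orientation: [0.002, 0.725, 0.689, 0.003]
wrist_force: [-3.3, -0.1, -6.7]
opening: 0.0256
```

```bash
python3 - <<'E'
from h import *
s=st()
a=save('scene','s5',(240,150,360,260),4.5);b=save('top','t5',(290,140,370,220),3)
for c in ['scene','top']:
  for n in ['bar_grip','bar_tip','pawl_tab']: print(c,n,[(np.round(d['location'],4),round(d['conf'],2)) for d in ctrl.place_of(c,n)[:2] if d['location'][2]>.1])
x=np.zeros((495,780,3),np.uint8);x[:,:540]=a;x[:240,540:]=b;cv2.imwrite('pics/m5.png',x[:,:,::-1])
E
```

```text
t 25.73 p [ 0.4736 -0.0247  0.2079] q [0.0019 0.7247 0.689  0.0027] F [-3.3 -0.1 -6.7] M [0.05 1.49 0.04] o 0.0256 J [-0.1   0.13  0.1   1.97 -0.02  1.03  1.53]
scene bar_grip [(array([ 0.4712, -0.0236,  0.2531]), 0.72)]
scene bar_tip [(array([ 0.6155, -0.0322,  0.233 ]), 0.76)]
scene pawl_tab [(array([ 0.617 , -0.0286,  0.2418]), 0.72)]
top bar_grip []
top bar_tip [(array([ 0.6149, -0.0358,  0.2333]), 0.46)]
top pawl_tab [(array([ 0.6084, -0.032 ,  0.2405]), 0.56), (array([ 0.6087, -0.0332,  0.2333]), 0.28)]
```

View pics/m5.png

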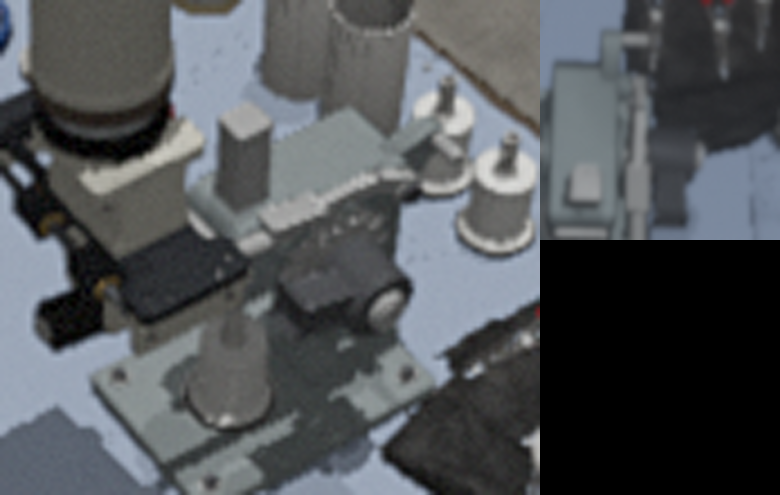

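The tab rose only about 8 mm (θ≈0.08). The bar is turning in the pads, tip 20 mm lower than the grip, because pad friction saturates at about 0.6 Nm. I'll raise the grip to 60 N and slide the rod deeper (tip about 88 mm from the pivot), so the tab's front edge bears on the rod with a shorter lever arm, then lift gently.

>>> {"fn": "play_rows", "kwargs": {"targets": "0 0 0 0 0 -3 0; 0 0 0 2 0 -5 0; 0 0 0 5 0 -5 0; 0 0 0 7 0 -5 0; 0 0 0 7 0 -3 0; 0 0 0 7 0 -1 0; 0 0 0 7 0 0 0; 0 0 0 7 0 0 0", "grip_force": 60}}

```text
clock: 27.12
eef_pos: [0.4805, -0.0247, 0.2075]
orientation: [0.002, 0.725, 0.689, 0.003]
wrist_force: [2.6, 0.7, -6.6]
opening: 0.0256
```

>>> {"fn": "play_rows", "kwargs": {"targets": "0 0 0 0 0 1 0; 0 0 0 0 0 2 0; 0 0 0 0 0 3 0; 0 0 0 0 0 4 0; 0 0 0 0 0 5 0"}}

```text
clock: 27.75
eef_pos: [0.4805, -0.0247, 0.2125]
orientation: [0.002, 0.725, 0.689, 0.003]
wrist_force: [1.7, -0.5, -8.5]
opening: 0.0254
```

```bash
python3 - <<'E'
from h import *
s=st()
for c in ['scene','top']:
  ctrl.grab_frame(c)
  for n in ['bar_grip','bar_tip','pawl_tab']: print(c,n,[(np.round(d['location'],4),round(d['conf'],2)) for d in ctrl.place_of(c,n)[:2] if d['location'][2]>.1])
E
```

```text
t 27.75 p [ 0.4805 -0.0247  0.2125] q [0.0019 0.7247 0.689  0.0026] F [ 1.7 -0.5 -8.5] M [-0.04  0.19  0.05] o 0.0254 J [-0.1   0.13  0.1   1.95 -0.02  1.05  1.53]
scene bar_grip [(array([ 0.479 , -0.0224,  0.2569]), 0.45)]
scene bar_tip [(array([ 0.6209, -0.0344,  0.2403]), 0.61)]
scene pawl_tab [(array([ 0.6205, -0.0286,  0.2439]), 0.66), (array([ 0.654 , -0.0661,  0.186 ]), 0.58)]
top bar_grip []
top bar_tip [(array([ 0.6208, -0.0332,  0.2361]), 0.59)]
top pawl_tab [(array([ 0.6133, -0.0334,  0.2479]), 0.65)]
```

That works: the tab is still rising and the force is about 6 N. Continuing.

>>> {"fn": "play_rows", "kwargs": {"targets": "0 0 0 0 0 1 0; 0 0 0 0 0 2 0; 0 0 0 0 0 3 0; 0 0 0 0 0 4 0; 0 0 0 0 0 5 0; 0 0 0 0 0 6 0"}}

```text
clock: 28.9
eef_pos: [0.4806, -0.0247, 0.2187]
orientation: [0.002, 0.725, 0.689, 0.003]
wrist_force: [0.0, 0.2, -3.6]
opening: 0.0253
```

```bash
python3 - <<'E'
from h import *
s=st()
for c in ['scene','top']:
  ctrl.grab_frame(c)
  for n in ['bar_grip','bar_tip','pawl_tab']: print(c,n,[(np.round(d['location'],4),round(d['conf'],2)) for d in ctrl.place_of(c,n)[:2] if d['location'][2]>.1])
E
```

```text
t 28.9 p [ 0.4806 -0.0247  0.2187] q [0.002  0.7247 0.689  0.0027] F [ 0.   0.2 -3.6] M [ 0.02  0.1  -0.02] o 0.0253 J [-0.1   0.13  0.1   1.95 -0.02  1.06  1.53]
scene bar_grip [(array([ 0.4777, -0.0245,  0.266 ]), 0.77)]
scene bar_tip [(array([ 0.624 , -0.0314,  0.2461]), 0.52)]
scene pawl_tab [(array([ 0.6212, -0.0265,  0.2557]), 0.49)]
top bar_grip []
top bar_tip [(array([ 0.6212, -0.0307,  0.2471]), 0.65)]
top pawl_tab [(array([ 0.6139, -0.0348,  0.2534]), 0.57)]
```

The hook is out and the force has dropped to about 1 N. Now the throw along the arc.

>>> {"fn": "play_rows", "kwargs": {"targets": "0 0 0 2 0 4.7 0; 0 0 0 4.4 0 9.7 0; 0 0 0 7.6 -0.4 15.4 0; 0 0 0 11.7 -0.6 21.5 0; 0 0 0 16.3 -0.8 27.4 0; 0 0 0 21.4 -1 32.8 0; 0 0 0 26.9 -1.3 37.8 0; 0 0 0 31.2 -1.5 41.3 0"}}

```text
clock: 30.3
eef_pos: [0.5122, -0.0262, 0.2602]
orientation: [0.002, 0.725, 0.689, 0.003]
wrist_force: [-0.1, 0.6, -2.5]
opening: 0.0253
```

```bash
python3 - <<'E'
from h import *
s=st()
for c in ['scene','top']:
  ctrl.grab_frame(c)
  for n in ['bar_tip','pawl_tab']: print(c,n,[(np.round(d['location'],4),round(d['conf'],2)) for d in ctrl.place_of(c,n)[:2] if d['location'][2]>.1])
E
```

```text
t 30.3 p [ 0.5122 -0.0262  0.2602] q [0.002  0.7247 0.689  0.0028] F [-0.1  0.6 -2.5] M [ 0.01  0.16 -0.03] o 0.0253 J [-0.09  0.15  0.11  1.82 -0.02  1.16  1.54]
scene bar_tip [(array([ 0.654 , -0.0335,  0.2861]), 0.58)]
scene pawl_tab [(array([ 0.6509, -0.0297,  0.2969]), 0.44)]
top bar_tip [(array([ 0.6519, -0.0352,  0.2884]), 0.61)]
top pawl_tab [(array([ 0.5945, -0.0629,  0.1974]), 0.74), (array([ 0.6453, -0.0365,  0.2954]), 0.47)]
```

Tracking well, with the tab at z≈0.296. Completing the throw.

>>> {"fn": "play_rows", "kwargs": {"targets": "0 0 0 6 -0.3 4 0; 0 0 0 12.5 -0.6 7.8 0; 0 0 0 19.3 -1 11 0; 0 0 0 26.3 -1.3 13.6 0; 0 0 0 33.3 -1.7 15.7 0; 0 0 0 42.5 -2.1 17.5 0; 0 0 0 51.7 -2.6 18.3 0; 0 0 0 61 -3 18.5 0"}}

```text
clock: 31.6
eef_pos: [0.5731, -0.0292, 0.278]
orientation: [0.002, 0.725, 0.689, 0.002]
wrist_force: [0.8, -0.4, -3.1]
opening: 0.0256
```

>>> {"fn": "play_rows", "kwargs": {"targets": "0 0 0 8 -0.4 0 0; 0 0 0 14 -0.7 0 0; 0 0 0 14 -0.7 0 0; 0 0 0 14 -0.7 0 0"}}

```text
clock: 32.1
eef_pos: [0.5868, -0.0299, 0.2779]
orientation: [0.002, 0.725, 0.689, 0.002]
wrist_force: [0.1, -0.6, -3.4]
opening: 0.0255
```

```bash
python3 - <<'E'
from h import *
s=st()
for c in ['scene','top']:
  ctrl.grab_frame(c)
  for n in ['bar_grip','bar_tip','pawl_tab','socket_mouth','hub_axis']: print(c,n,[(np.round(d['location'],4),round(d['conf'],2)) for d in ctrl.place_of(c,n)[:2] if d['location'][2]>.1])
a=save('scene','s6',(240,140,360,250),4); cv2.imwrite('pics/s6.png',a[:,:,::-1])
E
```

```text
t 32.1 p [ 0.5868 -0.0299  0.2779] q [0.0015 0.7247 0.6891 0.0023] F [ 0.1 -0.6 -3.4] M [ 0.06  0.09 -0.02] o 0.0255 J [-0.08  0.28  0.11  1.62 -0.03  1.24  1.56]
scene bar_grip [(array([ 0.5823, -0.0287,  0.3222]), 0.59)]
scene bar_tip [(array([ 0.7268, -0.037 ,  0.3057]), 0.59)]
scene pawl_tab [(array([ 0.7785, -0.0382,  0.2932]), 0.72)]
scene socket_mouth [(array([ 0.5921, -0.0627,  0.1991]), 0.9)]
scene hub_axis [(array([ 0.6526, -0.0673,  0.1868]), 0.68)]
top bar_grip []
top bar_tip [(array([ 0.7293, -0.0391,  0.3054]), 0.52)]
top pawl_tab [(array([ 0.7755, -0.0443,  0.2911]), 0.63)]
top socket_mouth []
top hub_axis []
```

View pics/s6.png

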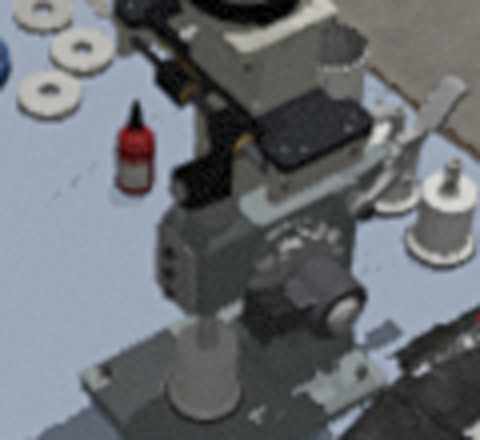

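The pawl is thrown over: the arm points up and to the rear at (445,100), and its tab at (0.777, -0.041, 0.292) matches θ≈2.2. Next: retract, pitch the bar to the socket's 14° and line up.

>>> {"fn": "play_rows", "kwargs": {"targets": "0 0 0 -40 2 0 0; 0 0 0 -90 4 0 0; 0 0.03 0 -140 2 0 0; 0 0.06 0 -168 -5 -20 0; 0 0.09 0 -168 -15 -50 0; 0 0.12 0 -168 -24 -80 0; 0 0.12 0 -168 -24 -85 0; 0 0.12 0 -168 -24 -85 0"}}

```text
clock: 33.75
eef_pos: [0.4193, -0.0536, 0.1934]
orientation: [-0.04, 0.724, 0.688, -0.041]
wrist_force: [-0.2, -0.4, -1.5]
opening: 0.0254
```

```bash
cat > sock.py <<'E'
from fit import *
import sys
s=st(); q=s['orientation']; Rm=R.from_quat(np.r_[q[1:],q[0]]).as_matrix();p=np.array(s['eef_pos'])
G=[];T=[]
for c in ['scene','top']:
  for i in range(2):
    ctrl.grab_frame(c)
    for n,L in [('bar_grip',G),('bar_tip',T)]:
        for d in ctrl.place_of(c,n): 
            l=np.array(d['location'])
            if l[2]>.1 and abs(l[1]+.06)<.03: L.append(l)
    for n in ['socket_mouth','socket_floor','pawl_tab']: print(c,n,[np.round(d['location'],4) for d in ctrl.place_of(c,n)[:1]])
for L,n in [(G,'grip'),(T,'tip')]:
    print(n,np.round(L,4).tolist()); 
    if L: print(' med',np.median(L,0).round(4),'tool',(Rm.T@(np.median(L,0)-p)).round(4))
tip=np.median(T,0); g=p+Rm@[0,0,-.0453]; d=tip-g
print('from kin grip',g.round(4),'len',np.linalg.norm(d),'pitch',np.arcsin(d[2]/np.linalg.norm(d)),'yaw',np.arctan2(d[1],d[0]))
print('err to pre tip (mm):',((np.array([.5754,-.062,.2035])-tip)*1e3).round(1))
E
python3 sock.py
```

```text
t 33.75 p [ 0.4193 -0.0536  0.1934] q [-0.0395  0.7235  0.688  -0.0408] F [-0.2 -0.4 -1.5] M [-0.04 -0.15 -0.02] o 0.0254 J [-0.06  0.14  0.13  2.   -0.01  1.11  1.6 ]
scene socket_mouth [array([ 0.5929, -0.0608,  0.1966])]
scene socket_floor [array([ 0.6405, -0.0673,  0.1876])]
scene pawl_tab [array([ 0.78  , -0.0367,  0.293 ])]
scene socket_mouth [array([ 0.593 , -0.0602,  0.197 ])]
scene socket_floor [array([ 0.6434, -0.0676,  0.1879])]
scene pawl_tab [array([ 0.654 , -0.0683,  0.186 ])]
top socket_mouth [array([ 0.6005, -0.0649,  0.1973])]
top socket_floor [array([ 0.639 , -0.0678,  0.188 ])]
top pawl_tab [array([ 0.773 , -0.0431,  0.2902])]
top socket_mouth [array([ 0.5958, -0.063 ,  0.197 ])]
top socket_floor [array([ 0.6417, -0.0655,  0.1889])]
top pawl_tab [array([ 0.7772, -0.0428,  0.2949])]
grip [[0.4219, -0.0526, 0.2353], [0.422, -0.0524, 0.2362]]
 med [ 0.422  -0.0525  0.2358] tool [ 0.001  -0.0022 -0.0424]
tip [[0.5652, -0.0568, 0.2039], [0.5655, -0.0601, 0.2027], [0.5613, -0.0607, 0.2054], [0.5632, -0.0607, 0.2013]]
 med [ 0.5642 -0.0604  0.2033] tool [ 0.0004  0.143  -0.0263]
from kin grip [ 0.4244 -0.0536  0.2384] len 0.14428535555496316 pitch -0.24596561591785218 yaw -0.048476580480519074
err to pre tip (mm): [11.2 -1.6  0.2]
```

>>> {"fn": "play_rows", "kwargs": {"targets": "0 0 0 6 -2 0 0; 0 0 0 11 -2 -0.5 0; 0 0 0 16 -2.3 -1.7 0; 0 0 0 21 -2.5 -3 0; 0 0 0 26 -2.8 -4.2 0; 0 0 0 31 -3.1 -5.5 0; 0 0 0 36 -3.3 -6.7 0; 0 0 0 40 -3.5 -7.7 0"}}

```text
clock: 35.95
eef_pos: [0.4594, -0.0574, 0.1852]
orientation: [-0.04, 0.724, 0.688, -0.041]
wrist_force: [0.4, 0.2, -2.8]
opening: 0.0254
```

>>> {"fn": "play_rows", "kwargs": {"targets": "0 0 0 4 -0.2 -1 0; 0 0 0 8 -0.4 -2 0; 0 0 0 12 -0.6 -3 0; 0 0 0 15 -0.8 -3.8 0; 0 0 0 15 -0.8 -3.8 0"}}

```text
clock: 36.58
eef_pos: [0.4746, -0.0582, 0.1813]
orientation: [-0.04, 0.724, 0.688, -0.041]
wrist_force: [-0.6, 1.0, -3.5]
opening: 0.0256
```

```bash
python3 - <<'E'
from h import *
s=st();q=s['orientation'];Rm=R.from_quat(np.r_[q[1:],q[0]]).as_matrix();print('tip',(s['eef_pos']+Rm@[0,.1439,-.0275]).round(4))
for c in ['scene','top']:
  ctrl.grab_frame(c)
  for n in ['bar_grip','bar_tip','socket_mouth','socket_floor']: print(c,n,[(np.round(d['location'],4),round(d['conf'],2)) for d in ctrl.place_of(c,n)[:1]])
E
```

```text
t 36.58 p [ 0.4746 -0.0582  0.1813] q [-0.0397  0.7235  0.6879 -0.0411] F [-0.6  1.  -3.5] M [ 0.08 -0.18 -0.04] o 0.0256 J [-0.06  0.25  0.14  1.89 -0.03  1.11  1.61]
tip [ 0.6205 -0.0655  0.1922]
scene bar_grip [(array([0.4087, 0.0446, 0.0141]), 0.97)]
scene bar_tip [(array([0.3857, 0.1887, 0.0148]), 0.89)]
scene socket_mouth [(array([ 0.5962, -0.0627,  0.2018]), 0.69)]
scene socket_floor [(array([ 0.6384, -0.0631,  0.1884]), 0.57)]
top bar_grip [(array([0.4088, 0.0472, 0.0125]), 0.95)]
top bar_tip [(array([0.3826, 0.1895, 0.01  ]), 0.58)]
top socket_mouth [(array([ 0.5962, -0.0649,  0.1956]), 0.59)]
top socket_floor [(array([ 0.6407, -0.0626,  0.1891]), 0.93)]
```

The tip is inside the bore with no side load. About 20 mm to go.

>>> {"fn": "play_rows", "kwargs": {"targets": "0 0 0 4 -0.2 -1 0; 0 0 0 8 -0.4 -2 0; 0 0 0 12 -0.6 -3 0; 0 0 0 15 -0.8 -3.8 0; 0 0 0 17 -0.9 -4.3 0; 0 0 0 17 -0.9 -4.3 0"}}

```text
clock: 37.83
eef_pos: [0.4915, -0.0591, 0.1771]
orientation: [-0.04, 0.724, 0.688, -0.041]
wrist_force: [0.0, 0.5, -2.5]
opening: 0.0255
```

>>> {"fn": "play_rows", "kwargs": {"targets": "0 0 0 1 0 -0.2 0; 0 0 0 2 -0.1 -0.5 0; 0 0 0 3 -0.1 -0.7 0; 0 0 0 3 -0.1 -0.7 0"}}

```text
clock: 38.33
eef_pos: [0.4938, -0.0592, 0.1763]
orientation: [-0.04, 0.724, 0.688, -0.042]
wrist_force: [-2.4, 0.4, -0.8]
opening: 0.0258
```

The bar is home: it touches the floor at about -2.4 N, with the tip at x≈0.640. Next I ease it down by swinging about the hub axis.

>>> {"fn": "play_rows", "kwargs": {"targets": "0 -0.03 0 0.4 0 -4.7 0; 0 -0.06 0 0.8 0 -9.5 0; 0 -0.1 0 1.6 -0.1 -15.9 0; -0.01 -0.14 0 2.7 -0.1 -22.2 0; -0.01 -0.17 0 3.6 -0.2 -26.9 0; -0.01 -0.2 0 4.7 -0.2 -31.5 0; -0.01 -0.23 0 5.9 -0.3 -36.1 0; -0.01 -0.23 0 5.9 -0.3 -36.1 0"}}

```text
clock: 39.33
eef_pos: [0.4995, -0.0595, 0.141]
orientation: [0.043, 0.724, 0.688, 0.039]
wrist_force: [-5.8, -0.6, 5.8]
opening: 0.0256
```

```bash
cat > lev.py <<'E'
from h import *
s=st();q=s['orientation'];Rm=R.from_quat(np.r_[q[1:],q[0]]).as_matrix()
Fs=[];Ms=[]
for i in range(4):
    ctrl.grab_frame('scene' if i%2 else 'top'); s=ctrl.read_state(); Fs.append(s['wrist_force']);Ms.append(s['wrist_torque'])
F=np.mean(Fs,0);M=np.mean(Ms,0);print('F',F.round(2),'M',M.round(2))
hub=np.array([.6533,-.067,.184]);p=np.array(s['eef_pos'])
for h in [.2,.25]:
    r=p-h*Rm[:,2]-hub; print('hub moment y',h,(M+np.cross(r,F)).round(3)[1])
print('bar pitch',np.arcsin((Rm@[0,.1439,.0178])[2]/.145))
for c in ['scene','top']:
  for n in ['ram_nose','socket_mouth','bar_grip']: print(c,n,[np.round(d['location'],4) for d in ctrl.place_of(c,n)[:1]])
E
python3 lev.py
```

```text
t 39.33 p [ 0.4995 -0.0595  0.141 ] q [0.0428 0.7238 0.6876 0.0387] F [-5.8 -0.6  5.8] M [0.05 0.63 0.03] o 0.0256 J [-0.05  0.19  0.13  2.08 -0.03  0.76  1.62]
F [-5.81  0.08  5.76] M [0.09 0.71 0.05]
hub moment y 0.2 0.82
hub moment y 0.25 0.564
bar pitch -0.007705254158409922
scene ram_nose []
scene socket_mouth [array([ 0.5917, -0.0577,  0.1879])]
scene bar_grip [array([0.4063, 0.0485, 0.0125])]
top ram_nose []
top socket_mouth [array([ 0.5962, -0.0639,  0.1858])]
top bar_grip [array([0.4059, 0.0479, 0.0104])]
```

>>> {"fn": "play_rows", "kwargs": {"targets": "0 -0.01 0 -0.5 0 -1.5 0; 0 -0.03 0 0.2 0 -4.5 0; 0 -0.05 0 1.2 -0.1 -7.6 0; 0 -0.07 0 2.2 -0.1 -10.6 0; -0.01 -0.09 0 3.3 -0.2 -13.6 0; -0.01 -0.11 0 4.3 -0.2 -16.6 0; -0.01 -0.11 0 4.3 -0.2 -16.6 0"}}

```text
clock: 40.7
eef_pos: [0.505, -0.0599, 0.1253]
orientation: [0.085, 0.72, 0.684, 0.075]
wrist_force: [-2.4, 0.2, 5.2]
opening: 0.0254
```

```bash
python3 lev.py
```

```text
t 40.7 p [ 0.505  -0.0599  0.1253] q [0.0848 0.7203 0.6843 0.0755] F [-2.4  0.2  5.2] M [-0.04 -0.2  -0.04] o 0.0254 J [-0.06  0.16  0.13  2.19 -0.03  0.57  1.61]
F [-2.21 -0.42  5.25] M [-0.08 -0.27 -0.05]
hub moment y 0.2 0.444
hub moment y 0.25 0.395
bar pitch 0.10439068202987115
scene ram_nose []
scene socket_mouth [array([ 0.5897, -0.0608,  0.1843])]
scene bar_grip [array([0.4072, 0.0452, 0.0151])]
top ram_nose []
top socket_mouth [array([ 0.593 , -0.0614,  0.1778])]
top bar_grip [array([0.408 , 0.0461, 0.0135])]
```

>>> {"fn": "play_rows", "kwargs": {"targets": "0 -0.01 0 0.5 0 -1.5 0; 0 -0.02 0 1.1 0 -2.9 0; 0 -0.03 0 1.7 -0.1 -4.4 0; 0 -0.04 0 2.2 -0.1 -5.8 0; 0 -0.05 0 2.8 -0.1 -7.3 0"}}

```text
clock: 41.82
eef_pos: [0.5081, -0.06, 0.1181]
orientation: [0.102, 0.718, 0.682, 0.093]
wrist_force: [-4.7, 0.3, 5.2]
opening: 0.0254
```

>>> {"fn": "play_rows", "kwargs": {"targets": "0 -0.006 0 0.4 0 -0.9 0; 0 -0.012 0 0.7 0 -1.8 0; 0 -0.018 0 1 0 -2.6 0"}}

```text
clock: 42.2
eef_pos: [0.5093, -0.06, 0.1156]
orientation: [0.108, 0.717, 0.681, 0.1]
wrist_force: [-3.4, 0.7, 5.5]
opening: 0.0254
```

```bash
python3 lev.py
```

```text
t 42.2 p [ 0.5093 -0.06    0.1156] q [0.1079 0.7173 0.6811 0.0998] F [-3.4  0.7  5.5] M [-0.05  0.06  0.02] o 0.0254 J [-0.05  0.15  0.12  2.25 -0.04  0.45  1.63]
F [-3.24  0.04  4.76] M [-0.03 -0.    0.  ]
hub moment y 0.2 0.562
hub moment y 0.25 0.476
bar pitch 0.17195585952909254
scene ram_nose []
scene socket_mouth [array([ 0.5906, -0.0609,  0.1811])]
scene bar_grip [array([0.4048, 0.048 , 0.0146])]
top ram_nose []
top socket_mouth [array([ 0.7058, -0.2255, -0.0023])]
top bar_grip [array([0.408 , 0.0487, 0.0114])]
```

>>> {"fn": "play_rows", "kwargs": {"targets": "0 -0.004 0 0.2 0 -0.6 0; 0 -0.008 0 0.5 0 -1.2 0; 0 -0.012 0 0.8 0 -1.7 0"}}

```text
clock: 43.08
eef_pos: [0.5101, -0.06, 0.1139]
orientation: [0.112, 0.717, 0.68, 0.104]
wrist_force: [-3.2, 0.6, 5.6]
opening: 0.0255
```

>>> {"fn": "play_rows", "kwargs": {"targets": "0 -0.004 0 0.2 0 -0.6 0; 0 -0.008 0 0.5 0 -1.2 0"}}

```text
clock: 43.32
eef_pos: [0.5107, -0.06, 0.1127]
orientation: [0.115, 0.716, 0.68, 0.107]
wrist_force: [-2.2, -0.2, 5.4]
opening: 0.0252
```

>>> {"fn": "play_rows", "kwargs": {"targets": "0 -0.004 0 0.2 0 -0.6 0; 0 -0.008 0 0.5 0 -1.2 0"}}

```text
clock: 43.58
eef_pos: [0.5113, -0.06, 0.1115]
orientation: [0.118, 0.716, 0.679, 0.11]
wrist_force: [-2.1, 0.5, 5.1]
opening: 0.0255
```

>>> {"fn": "play_rows", "kwargs": {"targets": "0 -0.004 0 0.2 0 -0.6 0; 0 -0.008 0 0.5 0 -1.2 0"}}

```text
clock: 43.82
eef_pos: [0.5119, -0.0601, 0.1103]
orientation: [0.121, 0.715, 0.679, 0.113]
wrist_force: [-3.1, 0.0, 4.4]
opening: 0.0257
```

>>> {"fn": "play_rows", "kwargs": {"targets": "0 -0.004 0 0.2 0 -0.6 0; 0 -0.008 0 0.5 0 -1.2 0"}}

```text
clock: 44.08
eef_pos: [0.5125, -0.0601, 0.1091]
orientation: [0.124, 0.715, 0.678, 0.116]
wrist_force: [-3.2, 0.3, 6.0]
opening: 0.0254
```

>>> {"fn": "play_rows", "kwargs": {"targets": "0 -0.004 0 0.2 0 -0.6 0; 0 -0.008 0 0.5 0 -1.2 0"}}

```text
clock: 44.32
eef_pos: [0.5131, -0.0601, 0.1079]
orientation: [0.126, 0.714, 0.678, 0.119]
wrist_force: [-1.9, -0.1, 5.5]
opening: 0.0252
```

>>> {"fn": "play_rows", "kwargs": {"targets": "0 -0.004 0 0.2 0 -0.6 0; 0 -0.008 0 0.5 0 -1.2 0"}}

```text
clock: 44.58
eef_pos: [0.5137, -0.0601, 0.1068]
orientation: [0.129, 0.714, 0.677, 0.122]
wrist_force: [-2.7, 0.2, 4.1]
opening: 0.0254
```

>>> {"fn": "play_rows", "kwargs": {"targets": "0 -0.004 0 0.2 0 -0.6 0; 0 -0.008 0 0.5 0 -1.2 0"}}

```text
clock: 44.82
eef_pos: [0.5144, -0.0601, 0.1056]
orientation: [0.132, 0.713, 0.677, 0.125]
wrist_force: [-1.7, 0.8, 6.1]
opening: 0.0256
```

```bash
python3 lev.py; python3 - <<'E'
from h import *
im=save('scene','s7',(250,170,350,245),7.5); cv2.imwrite('pics/s7.png',im[:,:,::-1])
E
```

```text
t 44.83 p [ 0.5144 -0.0601  0.1056] q [0.1323 0.7132 0.6768 0.1254] F [-1.7  0.8  6.1] M [-0.   -0.24 -0.02] o 0.0256 J [-0.03  0.15  0.11  2.31 -0.07  0.32  1.66]
F [-1.48  0.12  4.92] M [-0.04 -0.3  -0.01]
hub moment y 0.2 0.57
hub moment y 0.25 0.589
bar pitch 0.24344838611420672
scene ram_nose []
scene socket_mouth [array([ 0.5938, -0.0646,  0.1767])]
scene bar_grip [array([0.4102, 0.0456, 0.0127])]
top ram_nose []
top socket_mouth [array([ 0.5948, -0.0631,  0.17  ])]
top bar_grip [array([ 0.4941, -0.0592,  0.1491])]
```

J6 is nearing its lower limit (0.32, limit 0.19), so I'll rotate less per step from here. Contact should be close.

>>> {"fn": "play_rows", "kwargs": {"targets": "0 -0.002 0 0.2 0 -0.6 0; 0 -0.004 0 0.5 0 -1.2 0"}}

```text
clock: 45.62
eef_pos: [0.5148, -0.0601, 0.1044]
orientation: [0.133, 0.713, 0.677, 0.127]
wrist_force: [-1.4, 1.2, 6.0]
opening: 0.0256
```

>>> {"fn": "play_rows", "kwargs": {"targets": "0 -0.002 0 0.2 0 -0.6 0; 0 -0.004 0 0.5 0 -1.2 0"}}

```text
clock: 45.88
eef_pos: [0.5153, -0.0601, 0.1032]
orientation: [0.135, 0.713, 0.676, 0.128]
wrist_force: [-1.4, 0.3, 5.2]
opening: 0.0254
```

>>> {"fn": "play_rows", "kwargs": {"targets": "0 -0.002 0 0.2 0 -0.6 0; 0 -0.004 0 0.5 0 -1.2 0"}}

```text
clock: 46.12
eef_pos: [0.5157, -0.0601, 0.102]
orientation: [0.136, 0.713, 0.676, 0.13]
wrist_force: [-3.4, -0.1, 5.6]
opening: 0.0256
```

```bash
python3 lev.py|head -6
```

```text
t 46.12 p [ 0.5157 -0.0601  0.102 ] q [0.1362 0.7126 0.676  0.1296] F [-3.4 -0.1  5.6] M [-0.05 -0.27 -0.07] o 0.0256 J [-0.03  0.16  0.1   2.32 -0.08  0.29  1.67]
F [-2.65 -0.02  5.76] M [-0.03 -0.26 -0.01]
hub moment y 0.2 0.679
hub moment y 0.25 0.662
bar pitch 0.25517812698931774
scene ram_nose [array([ 0.7049, -0.2232, -0.0027])]
```

>>> {"fn": "play_rows", "kwargs": {"targets": "0 -0.002 0 0.2 0 -0.6 0; 0 -0.004 0 0.5 0 -1.2 0"}}

```text
clock: 46.88
eef_pos: [0.5162, -0.0601, 0.101]
orientation: [0.138, 0.712, 0.676, 0.131]
wrist_force: [-4.2, 0.1, 8.7]
opening: 0.0257
```

>>> {"fn": "play_rows", "kwargs": {"targets": "0 -0.002 0 0.2 0 -0.6 0; 0 -0.004 0 0.5 0 -1.2 0"}}

```text
clock: 47.12
eef_pos: [0.5166, -0.0602, 0.1]
orientation: [0.139, 0.712, 0.675, 0.133]
wrist_force: [-5.5, -0.2, 10.9]
opening: 0.0254
```

>>> {"fn": "play_rows", "kwargs": {"targets": "0 -0.002 0 0.2 0 -0.6 0; 0 -0.004 0 0.5 0 -1.2 0"}}

```text
clock: 47.38
eef_pos: [0.517, -0.0602, 0.0992]
orientation: [0.14, 0.712, 0.675, 0.134]
wrist_force: [-7.2, 0.3, 13.5]
opening: 0.0256
```

>>> {"fn": "play_rows", "kwargs": {"targets": "0 -0.002 0 0.2 0 -0.6 0; 0 -0.004 0 0.5 0 -1.2 0"}}

```text
clock: 47.62
eef_pos: [0.5174, -0.0602, 0.0985]
orientation: [0.142, 0.711, 0.675, 0.136]
wrist_force: [-7.5, 0.8, 15.0]
opening: 0.0257
```

```bash
python3 lev.py|head -5
```

```text
t 47.62 p [ 0.5174 -0.0602  0.0985] q [0.1419 0.7114 0.6748 0.1357] F [-7.5  0.8 15. ] M [-0.04  0.09  0.04] o 0.0257 J [-0.02  0.16  0.09  2.33 -0.1   0.25  1.68]
F [-7.42  0.7  14.56] M [-0.04  0.04  0.05]
hub moment y 0.2 2.402
hub moment y 0.25 2.34
bar pitch 0.2721973987943095
```

Contact is made. The moment estimate, about 1.7 Nm above free turning, says the ram bears near the upper end, so no more push. I'll unload the hand slightly and open.

>>> {"fn": "play_rows", "kwargs": {"targets": "0 0 0 0 0 0.5 0; 0 0.003 0 -0.2 0 1 0; 0 0.005 0 -0.4 0 1.5 0; 0 0.006 0 -0.5 0 2 0"}}

```text
clock: 48.62
eef_pos: [0.5165, -0.0602, 0.1004]
orientation: [0.14, 0.712, 0.675, 0.133]
wrist_force: [-2.8, 0.5, 5.4]
opening: 0.0256
```

```bash
python3 lev.py
```

```text
t 48.62 p [ 0.5165 -0.0602  0.1004] q [0.1396 0.7118 0.6753 0.1333] F [-2.8  0.5  5.4] M [0.04 0.01 0.04] o 0.0256 J [-0.02  0.16  0.1   2.33 -0.09  0.27  1.68]
F [-2.13 -0.12  5.68] M [-0.03  0.07  0.04]
hub moment y 0.2 1.057
hub moment y 0.25 1.066
bar pitch 0.2654558518647751
scene ram_nose []
scene socket_mouth [array([ 0.5917, -0.0596,  0.1706])]
scene bar_grip [array([0.4096, 0.046 , 0.0111])]
top ram_nose []
top socket_mouth [array([ 0.5962, -0.0625,  0.1721])]
top bar_grip [array([0.4062, 0.0461, 0.0126])]
```

>>> {"fn": "play_rows", "kwargs": {"targets": "0 0 0 0 0 0.5 0; 0 0 0 0 0 1 0; 0 0 0 0 0 1 0.5; 0 0 0 0 0 1 0.5; 0 0 0 0 0 1 0.6; 0 0 0 0 0 1 0.6; 0 0 0 0 0 1 0.7; 0 0 0 0 0 1 0.7"}}

```text
clock: 50.12
eef_pos: [0.5166, -0.0602, 0.1014]
orientation: [0.14, 0.712, 0.675, 0.133]
wrist_force: [-0.5, 0.0, -0.3]
opening: 0.064
```

```bash
python3 - <<'E'
from h import *
s=st();q=s['orientation'];print(R.from_quat(np.r_[q[1:],q[0]]).as_matrix()[:,2].round(3))
for c in ['scene','top']:
  ctrl.grab_frame(c)
  for n in ['bar_grip','socket_mouth']: print(c,n,[np.round(d['location'],4) for d in ctrl.place_of(c,n)[:2]])
E
```

```text
t 50.12 p [ 0.5166 -0.0602  0.1014] q [0.1396 0.7119 0.6753 0.1333] F [-0.5  0.  -0.3] M [0.02 0.43 0.03] o 0.064 J [-0.02  0.16  0.1   2.33 -0.09  0.27  1.67]
[ 0.378 -0.019 -0.925]
scene bar_grip [array([0.408 , 0.0446, 0.0122]), array([ 0.4963, -0.0578,  0.1439])]
scene socket_mouth [array([ 0.5924, -0.0603,  0.1722])]
top bar_grip [array([0.4113, 0.0486, 0.0127]), array([ 0.4974, -0.0616,  0.1425])]
top socket_mouth [array([ 0.5964, -0.0636,  0.1737]), array([ 0.5865,  0.4581, -0.0007])]
```

Released, and the bar stays in place (grip at 0.497, -0.060, 0.143). Retract along the tool axis.

>>> {"fn": "play_rows", "kwargs": {"targets": "0 0 0 -6 0 15 0.75; 0 0 0 -15 0.7 37 0.75; 0 0 0 -30 1.5 74 0.75; 0 0 0 -50 2.5 122 0.75; 0 0 0 -72 3.6 175 0.75; 0 0 0 -80 4 200 0.75; 0 0 0 -80 4 200 0.75"}}

```text
clock: 51.3
eef_pos: [0.4395, -0.0561, 0.3018]
orientation: [0.14, 0.711, 0.676, 0.133]
wrist_force: [-0.2, 0.1, -0.5]
opening: 0.0687
```

```bash
python3 - <<'E'
from h import *
st()
for c in ['scene','top']:
 for i in range(2):
  im=save(c,'e_%s%d'%(c,i))
  for n in ['bar_grip','socket_mouth','pawl_tab','piston_mid','spring_unit']: print(c,n,[(np.round(d['location'],4)) for d in ctrl.place_of(c,n)[:2]])
a=cv2.imread('pics/e_scene1.png')[150:270,230:370]; b=cv2.imread('pics/e_top1.png')[150:270,260:400]
cv2.imwrite('pics/e.png',np.hstack([cv2.resize(v,(400,343),interpolation=2) for v in (a,b)]))
E
```

```text
t 51.3 p [ 0.4395 -0.0561  0.3018] q [0.1395 0.7115 0.6757 0.1333] F [-0.2  0.1 -0.5] M [-0.03  0.48 -0.05] o 0.0687 J [ 0.27 -0.31 -0.15  2.21 -0.09  0.85  1.69]
scene bar_grip [array([0.4081, 0.0437, 0.0119]), array([ 0.498 , -0.0611,  0.1411])]
scene socket_mouth [array([ 0.5962, -0.0628,  0.1709]), array([ 0.7085, -0.0365,  0.2189])]
scene pawl_tab [array([ 0.7811, -0.0357,  0.2941]), array([0.6097, 0.0131, 0.0698])]
scene piston_mid [array([0.6085, 0.0133, 0.0686])]
scene spring_unit [array([ 7.006e-01, -2.229e-01,  3.000e-04])]
scene bar_grip [array([ 0.4985, -0.0582,  0.1465]), array([0.4054, 0.0443, 0.0119])]
scene socket_mouth [array([ 0.593 , -0.0575,  0.1711]), array([ 0.7802, -0.036 ,  0.295 ])]
scene pawl_tab [array([ 7.057e-01, -2.218e-01,  7.000e-04])]
scene piston_mid [array([0.6124, 0.0127, 0.0697])]
scene spring_unit [array([ 7.039e-01, -2.215e-01,  6.000e-04])]
top bar_grip [array([ 0.4951, -0.0616,  0.1425]), array([0.4067, 0.0458, 0.0141])]
top socket_mouth [array([ 0.5958, -0.0586,  0.1705])]
top pawl_tab [array([ 0.7728, -0.044 ,  0.2953])]
top piston_mid [array([0.6123, 0.0135, 0.0722]), array([ 0.7738, -0.0438,  0.2933])]
top spring_unit [array([ 0.7057, -0.2217, -0.0008])]
top bar_grip [array([ 0.4963, -0.0601,  0.1432]), array([0.4066, 0.0471, 0.016 ])]
top socket_mouth [array([ 0.5961, -0.0619,  0.1662])]
top pawl_tab [array([ 0.773 , -0.0447,  0.2924]), array([ 0.7237,  0.2549, -0.0017])]
top piston_mid [array([0.6095, 0.0149, 0.0709]), array([ 0.7085, -0.04  ,  0.2243])]
top spring_unit [array([ 0.7036, -0.2271, -0.0008])]
```

View pics/e.png

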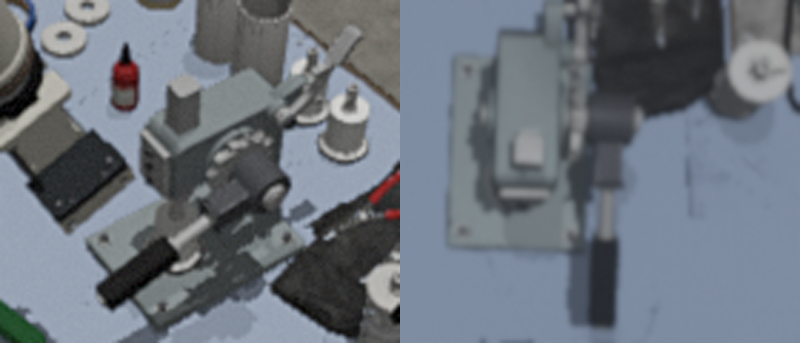

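```bash
python3 - <<'E'
from workcell import ctrl
print(ctrl.finish_job(), ctrl.read_state()['clock'])
E
```

```text
the job is handed in; nothing more can be done
the job is handed in; nothing more can be done
```

I handed the job in at about 52 s of robot time. The pawl is thrown over, the bar is home in the socket, and the ram was pressed onto the piston. No verdict was reported, and two forces are only estimates.

**What I did**
- **Grasp:** I picked up the black-gripped bar. Two grasps closed above it first, because the real fingertips sit about 40 mm behind the reported TCP. I corrected for that.
- **Pawl:** I pried the tab up with at most about 6 N extra on the wrist. The bar slipped about 0.13 rad in the pads, so I slid it deeper and carried on. Then I threw the pawl over.
- **Lever:** I pushed the bar to the socket floor, eased it down until the ram met the piston, unloaded, let go and backed off.

**Last checks**
- **Pawl:** its tab is at about (0.777, -0.040, 0.294), which fits the 2.2 rad stop.
- **Bar:** grip centre to socket mouth is about 102 mm, against 99 mm when fully home. It stayed put after release.
- **Piston and spring unit:** the piston looks upright in the last picture, and neither shows a shift beyond the few mm of measurement scatter. I did not re-measure the other bystanders, but the arm did not go near them.

**Uncertain points**
- **Peak ram force:** my moment estimate was about 57 N, above the roughly 15 to 50 N asked for and close to the 60 N limit. It is rough, so the true value could be on either side.
- **Remaining ram force:** I could not measure it after release. I am relying on the hub's friction to hold it.
- **Joint 2:** it read -0.31, exactly its range limit, after the final retract.

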